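# Click the channel selector to the green cap and enter it

### The job

On the grey selector box, push the black lever round with a fingertip, click by click, until it has clicked in at the position beside the green cap; then press the red button on the box fully down and let it come up again. Push gently: do not pinch or force the lever, do not press the button before the lever is set, and leave everything else standing where it is.

Things in the scene. Friction and masses are not known exactly. Their poses are not given: they have to be found in the camera images.
- selector_box: Grey instrument box with an aluminium top, 200 x 200 mm and 55 mm high, fixed to the table. Origin: centre of its underside; x points to its rear (row of coax sockets), y to its left, z up. On its top: the lever's axis at (-10, 0) mm, the red button at (-68, -60) mm; two small loose things lie on its left corners.
- selector (a joint): The lever's turn in rad, growing clockwise seen from above. 0: it points along the box's +y (position 1); position n is at (n-1) x 0.5236; end stops just beyond 1 and 7. A sprung detent draws it into the nearest click position; about 0.17 N m (3 to 4 N on the lever's outer half) takes it over to the next: past the midpoint it springs on by itself.
- lever_axis (a point): Point on the lever's axis at the height of the box's top (55 mm above the table). Seven click positions, 30 degrees apart, are engraved round it as short black bars, 66 mm out: position 1 towards the box's +y (left), 4 towards +x (rear), 7 towards -y (right).
- lever_tip (a point): End of the lever, 60 mm from its axis and 14 mm above the box's top. The lever is a black bar with a white line on it, 13 mm wide, its flat sides upright from 5 to 23 mm above the box's top; it starts at a round hub of 21 mm radius (top also at 23 mm).
- lever_aim (a point): Point fixed to the lever on its white line's extension, 80 mm from the axis: it comes to lie over a cap when the lever points at that cap.
- green_cap: Green round cap, 16 mm across and 6 mm high, fixed on the box's top 80 mm from the lever's axis at click position 3, 4, 5 or 6 (it differs from run to run; a blue, an orange and a purple cap mark the other three; the lever starts at position 1 or 2). Origin: centre of its underside.
- enter_button_top (a point): Centre of the top of the red push button, 24 mm across, on the box's near right part. It goes 5 mm straight down, fully down at about 4 N, and springs back.
- enter_button (a joint): Travel of the red button in m: 0 up, 0.005 fully down.
- yellow_disc: Loose yellow disc, 25 mm across, 6 mm high, lying on the box's rear left corner. Leave alone.
- coax_tee: Loose small coax T adapter, 24 x 26 x 14 mm, on the box's front left corner. Leave alone.
- jar: Loose orange jar with a white lid, 54 mm across, 58 mm high, on the table behind the box. Leave alone.
- holder_ring: Loose white ring-shaped sample holder, 66 mm across, 22 mm high, on the table left of the box. Leave alone.
- tin: Loose green-topped flat tin, 57 x 83 x 19 mm, on the table right of the box. Leave alone.
- stick: Loose black memory stick, 18 x 57 x 8 mm, on the table right of the box. Leave alone.

How it is judged:
On the way, in this order (a step that is already met when the one before it is completed fails the run):
1. the lever has clicked in at the green cap (horizontal distance between lever_aim and green_cap below 0.007 m and value of joint enter_button below 0.0015 m), for 0.3 s.
2. the red button is pressed fully down with the lever at the green cap (horizontal distance between lever_aim and green_cap below 0.007 m and value of joint enter_button above 0.004 m), for 0.05 s.
At the end, for the whole second after the job is handed in: The lever rests in the click position at the green cap (its aim point within 7 mm of the cap's centre, seen from above; the next position is 41 mm away) and the red button, pressed at least 4 of its 5 mm after that, is up again (all of step 1 and velocity of joint selector between -0.05 and 0.05 rad/s); the robot touches nothing.
It fails at once if the red button is pressed while the lever is not at the green cap (value of joint enter_button above 0.003 m and horizontal distance between lever_aim and green_cap above 0.012 m).
It fails at once if the lever is pinched or forced (over 18 N) (contact force between the fingers and selector above 18 N).
It fails at once if a bystander is moved more than 15 mm or lifted (distance of any of yellow_disc, coax_tee, jar, holder_ring, tin, stick from where it was at the start of the episode above 0.015 m).
It also fails if it takes over 45 s, if anything falls off the work surface, if the arm or the gripper's body presses on something with over 40 N, if the wrist force passes 120 N, or if a joint passes its speed limit or range.

### The arm

A 6-joint arm with a two-finger parallel gripper is mounted at the origin on a cart in front of the work surface, level with it; the furniture and walls round the work are solid. World frame = base frame: x ahead of the robot, y to its left, z up, the work surface at z = 0. Lengths are in m, angles in rad, forces in N, time in s.
With the tool pointing down it reaches from about 0.325 to 0.9 m from the base axis. Payload 3.5 kg.
Tool frame: the origin (TCP) lies on the centre line of the jaws, within the pads' length; the fingertips stand 17 mm ahead of it and the grasp point (between the pads) lies 2 mm behind it; z points along the fingers, y is the line along which they close (so a half turn about z gives the same grasp; the last joint's range is limited). The gripper opens to 85 mm and grips with 20 to 120 N. Pads are 22 mm wide; open, the fingers measure 114 mm over their backs; the gripper's body (76 mm by 85 mm) begins 54 mm behind the grasp point. The pads swing forward as they close: fully open they stand 13 mm farther back than shut.
Start: joints at [1.223, 0.276, -0.026, 1.268, 0, 1.467], TCP at [0.151, 0.606, 0.248] pointing down, gripper open.
Joint ranges: [-3.12, 3.12], [-0.85, 1.88], [-1.08, 1.24], [-1.95, 2.15], [-1.57, 1.53], [-3.14, 3.14]. Speed limits (rad/s): [2.57, 2.57, 3.14, 3.14, 3.14, 3.14].

### API

Orientations are given as a rotation vector (axis times angle).
In Python, from station import manip, grab_frame gives the robot as it stands (manip), with the cameras as plain functions.
- The arm moves only by the tool shift_gripper, called as name(argument=value, ...), one argument or row to a line, values as JSON. Schema: {"type":"object","properties":{"ticks":{"type":"array","items":{"type":"number"},"minItems":5,"maxItems":60},"grip_n":{"type":"number"},"only":{"type":"string"},"quiet":{"type":"boolean"},"lines":{"type":"string"}},"required":["ticks"],"additionalProperties":false}. ticks is one flat list of numbers that holds 1 to 12 rows one after another, with no inner brackets; each row has 5 numbers: dx, dy, dz in shares of the most that a row can go, 1 being 62.5 mm, then a turn about the tool's z in shares of 2 pi rad (1.0 is 2 pi rad), then the opening from 0.0 (shut) to 1.0 (fully open); each row shifts and turns the commanded pose from where the row before left it, along the tool's axes as they then stand; what a row does not reach is not made up. A row lasts 1/8 s, in which the tool goes at most 0.0625 m and 0.188 rad, less where a joint would pass 70% of its speed; a pose out of reach is approached as far as the arm can. The fingers move at their own pace and stop on an object; grip_n is the grip in N (left out, the last holds). Time passes only in rows, so rows that do not move let the fingers close. The tool returns the time, the measured TCP pose, the force, the opening and the grip force at its end. only (a regular expression) keeps the lines of the reply that match it, lines (a string "A,B") keeps lines A to B, and quiet returns only ok. A shift or turn number past 1, either way, is cut back to 1. Input that does not fit is refused with a message, and nothing moves.
- manip.sense(): the state, without advancing time (a new reading comes with each control period).
- grab_frame(name): name is "scene" or "side" or "wrist"; returns a dict with "color" (420x560x3 uint8, red, green, blue), "intrinsics" (3x3 intrinsics, pixels), "D" ([k1, k2, p1, p2, k3] as OpenCV has them; the pictures are not rectified), "world_from_camera" (4x4, takes a point from camera to world coordinates). Camera axes: x right, y up, looking along -z (the intrinsics and any distortion apply to the point x, -y, -z); pixel columns grow to the right and rows downward; lengths in m; the calibration is good to about 2 mm. A picture is of the moment at which its call begins. There is no depth.
- manip.close_job(): hands the job in; it is judged then, once.
The state is a dict: "clock": time; "joints": joint angles; "joint_velocities": joint speeds; "joint_torque": joint torques, N m; "ee_pos": TCP position; "tcp_rot": TCP orientation; "force": force on the tool from outside, world axes, zero at the start; "ft_torque": the same for the moment, N m; "opening": opening from 0.0 (shut) to 1.0 (fully open); "grip_force": force on a finger pad.
Only numpy, scipy, OpenCV 4.12 (cv2) and the standard library are available. Lean on these libraries where they do the work, as an engineer would, in place of code of your own. Each camera call takes 0.05 s, during which the arm holds its last target. There are 200 camera calls.

## Working session

There is one attempt and no reset: what is moved stays moved. The work goes in short steps, Python scripts to look and compute and a tool call to move; the robot and the scene stay as the last step left them, time stands still between calls to the robot, and variables do not carry over. Pictures are saved under pics/ and viewed, at most 10 in all, crops included, and the job is handed in when it is done.

```bash
ls; mkdir -p pics
```

Run:
```python
from station import manip, grab_frame
import cv2
s=manip.sense(); print(s['clock'],s['ee_pos'],s['tcp_rot'],s['opening'])
for n in ["scene","side"]:
    f=grab_frame(n); cv2.imwrite(f'pics/{n}0.png',f['color'][:,:,::-1]); print(f['world_from_camera'].round(3))
```

```text
pics
station.py
0.0 [0.15124275 0.60565489 0.24715041] [-0.38347988 -3.11761029  0.00345173] 0.9952565496868626
[[ 0.656  0.492 -0.572 -0.061]
 [-0.754  0.439 -0.488 -0.756]
 [ 0.01   0.752  0.659  0.772]
 [ 0.     0.     0.     1.   ]]
[[ 0.795  0.4   -0.455  0.006]
 [-0.606  0.501 -0.618 -0.966]
 [-0.019  0.767  0.641  0.826]
 [ 0.     0.     0.     1.   ]]
```

View pics/scene0.png

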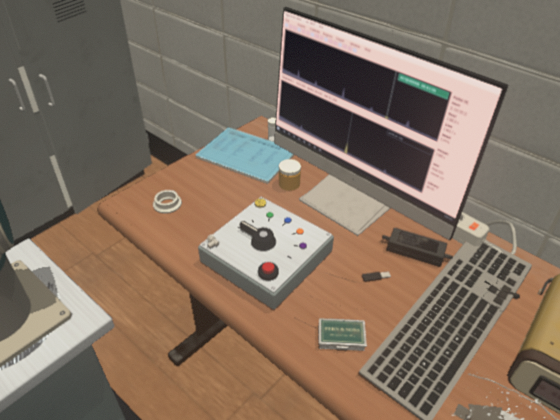

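View pics/side0.png

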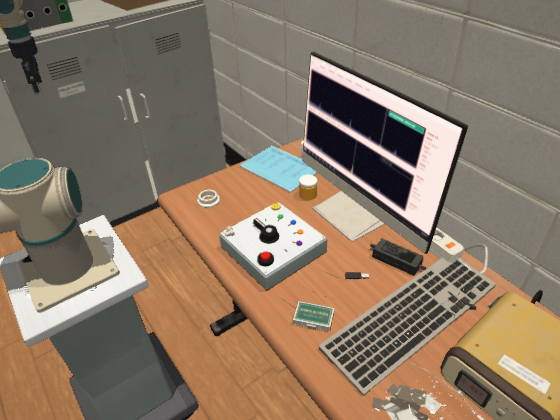

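The scene view shows the box top with the caps at green (270,215), blue (287,220), orange (300,231) and purple (303,245). The red button is at (268,268), and the lever runs from its hub (263,238) to its tip (243,225). Next I measure from both views.

Create h.py:
```python
import numpy as np, cv2
from station import manip, grab_frame
def ray(f,uv):
    p=cv2.undistortPoints(np.array([[uv]],float),np.array(f['intrinsics'],float),np.array(f['D'],float))[0,0]
    M=np.array(f['world_from_camera']); d=M[:3,:3]@np.array([p[0],-p[1],-1.]); return M[:3,3],d
def plane(f,uv,z):
    o,d=ray(f,uv); return o+d*(z-o[2])/d[2]
def tri(fs,uvs):
    A=np.zeros((3,3));b=np.zeros(3);R=[ray(f,u) for f,u in zip(fs,uvs)]
    for o,d in R:
        d=d/np.linalg.norm(d);P=np.eye(3)-np.outer(d,d);A+=P;b+=P@o
    x=np.linalg.solve(A,b); return x,[np.linalg.norm(np.cross(x-o,d/np.linalg.norm(d))) for o,d in R]
HUE={'green':(50,80),'blue':(105,122),'orange':(8,17),'purple':(123,150),'red':(-4,4),'yellow':(20,32)}
def blob(f,c,roi,smin=110,vmin=60):
    x0,x1,y0,y1=roi
    h=cv2.cvtColor(f['color'],cv2.COLOR_RGB2HSV).astype(int); H=h[...,0]
    if c=='red': H=(H+90)%180-90
    m=((H>=HUE[c][0])&(H<=HUE[c][1])&(h[...,1]>smin)&(h[...,2]>vmin)).astype(np.uint8)
    k=np.zeros_like(m);k[y0:y1,x0:x1]=1;m*=k
    n,l,st,ce=cv2.connectedComponentsWithStats(m)
    if n<2: return None,0
    i=1+np.argmax(st[1:,4]); return ce[i],st[i,4]
```

Run:
```python
from h import *
fs=[grab_frame(n) for n in("scene","side")]
rois=[(225,312,198,282),(240,308,202,268)]
for c in HUE:
    b=[blob(f,c,r) for f,r in zip(fs,rois)]
    if any(x[0] is None for x in b): print(c,b);continue
    x,e=tri(fs,[q[0] for q in b]); print(c,[(q[0].round(1),q[1]) for q in b],x.round(4),np.round(e,4),[plane(f,q[0],.06).round(4)[:2] for f,q in zip(fs,b)])
for n,f,(x0,x1,y0,y1) in zip("ab",fs,[(195,337,195,305),(215,330,200,285)]):
    cv2.imwrite(f'pics/crop{n}.png',cv2.resize(f['color'][y0:y1,x0:x1,::-1],None,fx=5,fy=5,interpolation=cv2.INTER_CUBIC))
```

```text
green [(array([269.1, 214.3]), np.int32(14)), (array([280.1, 216.2]), np.int32(15))] [ 0.5246 -0.217   0.0408] [0.0006 0.0006] [array([ 0.5099, -0.2306]), array([ 0.5112, -0.2359])]
blue [(array([287.3, 219.6]), np.int32(20)), (array([292.9, 221.6]), np.int32(17))] [ 0.5341 -0.2612  0.0462] [0.0002 0.0002] [array([ 0.523 , -0.2705]), array([ 0.5245, -0.2739])]
orange [(array([294.3, 206.4]), np.int32(461)), (array([251.7, 208.1]), np.int32(358))] [ 0.2919 -0.473   0.3634] [0.0053 0.0053] [array([ 0.565 , -0.2545]), array([ 0.4709, -0.1606])]
purple [(array([302.5, 245.3]), np.int32(18)), (array([298.9, 242.8]), np.int32(17))] [ 0.4981 -0.333   0.0445] [0.0002 0.0002] [array([ 0.4864, -0.3419]), array([ 0.4881, -0.3457])]
red [(array([267.9, 267.5]), np.int32(119)), (array([265. , 255.9]), np.int32(82))] [ 0.3974 -0.3293  0.0592] [0.0005 0.0005] [array([ 0.3974, -0.3295]), array([ 0.3964, -0.3305])]
yellow [(array([259.9, 202.3]), np.int32(69)), (array([275.1, 206.1]), np.int32(50))] [ 0.5344 -0.1807  0.0481] [0.0007 0.0007] [array([ 0.5254, -0.1895]), array([ 0.5255, -0.1935])]
```

View pics/cropa.png

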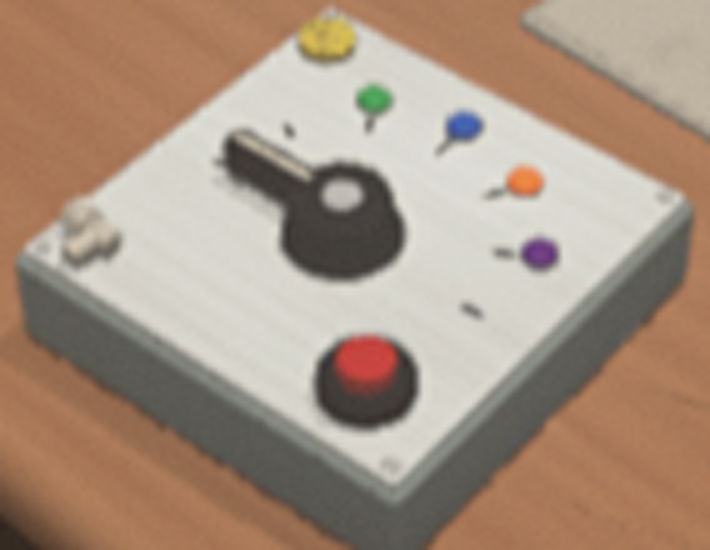

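The crop shows the lever at position 1, green at position 3, then blue, orange and purple at 4, 5 and 6. That means two clicks clockwise. Next I fit the box frame and plan the approach.

Add to h.py:
```python
from scipy.spatial.transform import Rotation as Ro
def dirn(n): a=np.pi/2-(n-1)*np.pi/6; return np.array([np.cos(a),np.sin(a)])
AX=np.array([-.010,0])
MOD={'green':AX+.08*dirn(3),'blue':AX+.08*dirn(4),'orange':AX+.08*dirn(5),'purple':AX+.08*dirn(6),'red':np.array([-.068,-.060])}
def fit(obs):
    k=list(obs);A=np.array([MOD[c] for c in k]);B=np.array([obs[c] for c in k]);a=A.mean(0);b=B.mean(0)
    X=A-a;Y=B-b; th=np.arctan2((X[:,0]*Y[:,1]-X[:,1]*Y[:,0]).sum(),(X*Y).sum())
    R=np.array([[np.cos(th),-np.sin(th)],[np.sin(th),np.cos(th)]]);t=b-R@a
    return R,t,th,np.linalg.norm(B-(A@R.T+t),axis=1)
def totool(v):
    return Ro.from_rotvec(manip.sense()['tcp_rot']).inv().apply(v)
```

Run:
```python
from h import *
fs=[grab_frame(n) for n in("scene","side")]
rois=[(225,312,198,282),(240,308,202,268)]
ro=[(293,308,224,240),(293,306,225,238)]
for f,r,r2 in zip(fs,rois,ro):
    obs={}
    for c in MOD:
        q,n=blob(f,c,r2 if c=='orange' else r); obs[c]=plane(f,q,.061 if c!='red' else .068)[:2]
    R,t,th,e=fit(obs);print(t,th,e.round(4),'axis',R@AX+t,obs['red'])
T=Ro.from_rotvec(manip.sense()['tcp_rot']).as_matrix();print(T.round(3))
f=grab_frame('wrist');M=f['world_from_camera'];s=manip.sense()
print('cam in tool',(T.T@(M[:3,3]-s['ee_pos'])).round(4),(T.T@M[:3,:3]).round(2))
print(f['intrinsics'],f['D'])
```

```text
[ 0.45334395 -0.27372108] 0.042832943323215855 [0.0018 0.0009 0.0016 0.001  0.0048] axis [ 0.44335313 -0.27414928] [ 0.39222068 -0.33425621]
[ 0.45481237 -0.27747414] 0.035664302757331255 [0.0025 0.0009 0.0007 0.0009 0.0042] axis [ 0.44481873 -0.27783071] [ 0.39238812 -0.3373217 ]
[[-0.97   0.242 -0.   ]
 [ 0.242  0.97  -0.001]
 [ 0.    -0.001 -1.   ]]
cam in tool [ 0.0793 -0.0016 -0.1259] [[-0.    0.95  0.3 ]
 [ 1.    0.    0.  ]
 [ 0.    0.3  -0.95]]
[[336.03841424   0.         282.28277855]
 [  0.         336.03841424 207.17845374]
 [  0.           0.           1.        ]] [-0.06110073  0.          0.          0.          0.        ]
```

Careful with the scale: shifts go in shares of 62.5 mm and turns go in shares of 2 pi rad. That gives: -0.052 m is -0.832, -0.0225 m is -0.36.

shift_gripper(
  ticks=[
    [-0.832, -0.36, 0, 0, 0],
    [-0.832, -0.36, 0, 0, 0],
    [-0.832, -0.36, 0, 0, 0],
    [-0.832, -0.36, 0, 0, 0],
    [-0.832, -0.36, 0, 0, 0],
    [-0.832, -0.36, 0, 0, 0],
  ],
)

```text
refused: ticks[0]: [-0.832, -0.36, 0, 0, 0] is not of type 'number' (schema: type "number"). Nothing was moved.
```

The call was refused and nothing moved: it wants one flat list, 5 numbers to a row, no inner brackets. Same move again in that form.

shift_gripper(
  ticks=[-0.832, -0.36, 0, 0, 0, -0.832, -0.36, 0, 0, 0, -0.832, -0.36, 0, 0, 0, -0.832, -0.36, 0, 0, 0, -0.832, -0.36, 0, 0, 0, -0.832, -0.36, 0, 0, 0],
)

```text
clock: 1.1
ee_pos: [0.4228, 0.3986, 0.2485]
tcp_rot: [0.383, 3.118, 0.001]
force: [0.2, 0.4, -0.3]
opening: 0.0
grip_force: 0.0
```

shift_gripper(
  ticks=[-0.2448, -0.8736, 0, 0, 0, -0.2448, -0.8736, 0, 0, 0, -0.2448, -0.8736, 0, 0, 0, -0.2448, -0.8736, 0, 0, 0, -0.2448, -0.8736, 0, 0, 0, -0.2448, -0.8736, 0, 0, 0, -0.2448, -0.8736, 0, 0, 0, -0.2448, -0.8736, 0, 0, 0, -0.2448, -0.8736, 0, 0, 0, -0.2448, -0.8736, 0, 0, 0, -0.2448, -0.8736, 0, 0, 0, -0.2448, -0.8736, 0, 0, 0],
)

```text
clock: 2.6
ee_pos: [0.4406, -0.2824, 0.2486]
tcp_rot: [0.384, 3.117, -0.0]
force: [1.9, -0.3, 0.4]
opening: 0.002
grip_force: 0.0
```

shift_gripper(
  ticks=[0, 0, 0, -0.0226, 0, 0, 0, 0, -0.0226, 0, 0, 0, 0, 0, 0],
)

```text
clock: 2.98
ee_pos: [0.4407, -0.2806, 0.2483]
tcp_rot: [0.058, -3.141, -0.0]
force: [-0.1, 0.2, 0.1]
opening: -0.0
grip_force: 0.0
```

Run:
```python
from h import *
f=grab_frame('wrist'); cv2.imwrite('pics/w0.png',f['color'][:,:,::-1])
```

```text
(no output)
```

View pics/w0.png

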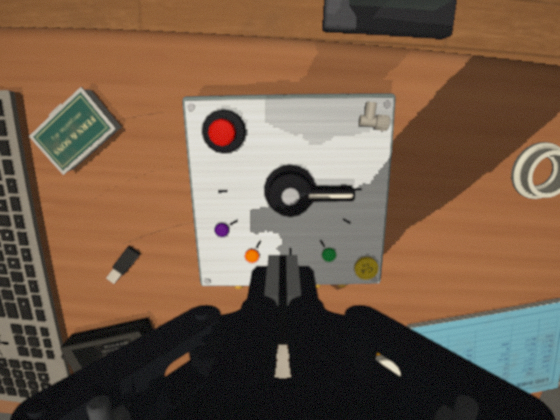

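The wrist view has the hub at (290,195), the lever pointing to (355,195), green at (329,255), orange (252,256), purple (222,229) and red (222,131). The fingers hide the blue cap. I'll triangulate across the views.

Add to h.py:
```python
WR={'green':(312,345,240,272),'orange':(240,265,242,268),'purple':(208,236,215,243),'red':(195,250,105,158)}
```

Run:
```python
from h import *
fs=[grab_frame(n) for n in("wrist","scene","side")]
rois=[None,(225,312,198,282),(240,308,202,268)]; ro=[None,(293,308,224,240),(293,306,225,238)]
obs={};obp={}
for c in WR:
    uv=[]
    for i,f in enumerate(fs):
        q,n=blob(f,c,WR[c] if i==0 else (ro[i] if c=='orange' else rois[i]),smin=100,vmin=40); uv.append(q)
    x,e=tri(fs,uv); x2,e2=tri(fs[:2],uv[:2]);print(c,uv[0].round(1),x.round(4),np.round(e,4),x2.round(4)); obp[c]=plane(fs[0],uv[0],.061 if c!='red' else .068)[:2]; obs[c]=x[:2]
for o in (obs,obp):
    R,t,th,e=fit(o);print(t,th,e.round(4),'axis',R@AX+t,'red',R@MOD['red']+t,o['red'])
f=fs[0]
g=cv2.cvtColor(f['color'],cv2.COLOR_RGB2HSV)
for uv in [(184,97),(394,96),(203,286)]: print('corner',plane(f,uv,.055).round(4))
print('lever end',plane(f,(354,195),.078).round(4),'hub',plane(f,(290,195.5),.078).round(4))
s=manip.sense();T=Ro.from_rotvec(s['tcp_rot']).as_matrix();print(s['ee_pos'],T.round(4))
```

```text
green [328.4 254.1] [ 0.5122 -0.2298  0.0565] [0.0011 0.0037 0.0029] [ 0.5069 -0.2316  0.0642]
orange [251.3 255.4] [ 0.5167 -0.3108  0.0566] [0.0007 0.0014 0.0015] [ 0.5148 -0.3108  0.059 ]
purple [221.1 229.3] [ 0.489  -0.3418  0.0567] [0.0009 0.0015 0.0018] [ 0.4871 -0.3415  0.059 ]
red [221.  131.9] [ 0.3902 -0.3378  0.0705] [0.0007 0.0016 0.0018] [ 0.3892 -0.3374  0.0727]
[ 0.45507489 -0.27393267] 0.05688445096646526 [0.0009 0.0004 0.0004 0.0004] axis [ 0.44509106 -0.2745012 ] red [ 0.3905961  -0.33770167] [ 0.39022616 -0.33783347]
[ 0.45284869 -0.27439801] 0.05994230662196784 [0.0007 0.0005 0.0009 0.0012] axis [ 0.44286665 -0.27499707] red [ 0.3885652  -0.33836389] [ 0.38974984 -0.33834099]
corner [ 0.3604 -0.3742  0.055 ]
corner [ 0.3525 -0.1825  0.055 ]
corner [ 0.5556 -0.3635  0.055 ]
lever end [ 0.4413 -0.2156  0.078 ] hub [ 0.4439 -0.2743  0.078 ]
[ 0.44085411 -0.28016515  0.24837856] [[-9.993e-01 -3.820e-02  1.000e-04]
 [-3.820e-02  9.993e-01 -1.000e-04]
 [-1.000e-04 -1.000e-04 -1.000e+00]]
```

To row units: 0.05 m is 0.8, 0.0256 m is 0.4096.

shift_gripper(
  ticks=[0.208, 0.4096, 0, 0, 0, 0.208, 0.4096, 0, 0, 0, 0, 0, 0.8, 0, 0, 0, 0, 0.8, 0, 0, 0, 0, 0.544, 0, 0, 0, 0, 0, 0, 0],
)

```text
clock: 3.92
ee_pos: [0.4105, -0.2283, 0.1119]
tcp_rot: [0.061, -3.136, -0.006]
force: [-1.1, 0.3, 0.1]
opening: 0.0
grip_force: 0.0
```

shift_gripper(
  ticks=[0, 0, 0.32, 0, 0, 0, 0, 0.16, 0, 0, 0, 0, 0, 0, 0, 0, 0, 0, 0, 0],
)

```text
clock: 4.42
ee_pos: [0.4135, -0.2308, 0.0854]
tcp_rot: [-0.061, 3.14, -0.002]
force: [-0.0, 0.2, -0.3]
opening: 0.001
grip_force: 0.0
```

Run:
```python
from h import *
f=grab_frame('scene'); cv2.imwrite('pics/s1.png',cv2.resize(f['color'][150:310,180:350,::-1],None,fx=3.5,fy=3.5))
```

```text
(no output)
```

View pics/s1.png

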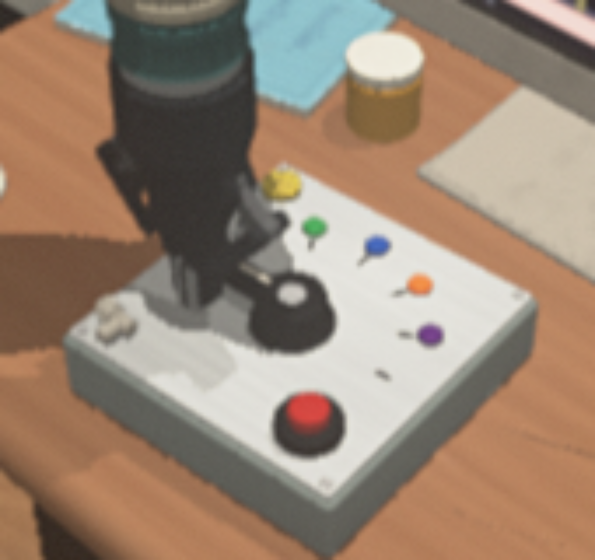

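The finger is at (200,290) in the crop, on the near side of the lever and clear of the tee. Now the push along an arc.

To row units: -0.006 m is -0.096, -0.0046 m is -0.0736, 0.1 rad / 6.2832 = 0.0159.

shift_gripper(
  ticks=[-0.096, 0, 0, 0, 0, -0.064, 0, 0, 0, 0, -0.0736, 0.024, 0, 0.0159, 0, -0.0736, 0.024, 0, 0.0159, 0],
)

```text
clock: 4.97
ee_pos: [0.4313, -0.2267, 0.0843]
tcp_rot: [-0.257, -3.128, 0.0]
force: [-2.6, 0.0, 2.0]
opening: -0.001
grip_force: 1.3
```

shift_gripper(
  ticks=[-0.0736, 0.024, 0, 0.0159, 0, -0.0736, 0.024, 0, 0.0159, 0, 0, 0, 0, 0, 0],
)

```text
clock: 5.35
ee_pos: [0.4423, -0.2261, 0.0845]
tcp_rot: [0.561, 3.091, -0.0]
force: [1.2, 1.0, -0.0]
opening: 0.001
grip_force: 0.0
```

Run:
```python
from h import *
s=manip.sense();T=Ro.from_rotvec(s['tcp_rot']).as_matrix()
print('axis->tcp in tool',(T.T@(s['ee_pos']-np.array([.444,-.2748,.085]))).round(4),'tool y yaw',np.arctan2(-T[0,1],T[1,1]))
f=grab_frame('wrist'); cv2.imwrite('pics/w1.png',f['color'][:,:,::-1])
```

```text
axis->tcp in tool [0.0187 0.045  0.0005] tool y yaw -0.3591750600545056
```

View pics/w1.png

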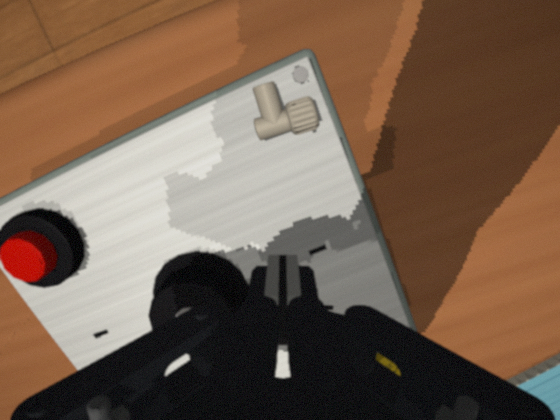

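The position 1 bar is uncovered at (318,249), so the lever has passed one click and the finger stands at about 24°. I'll push on for the second click, stopping near 51°.

To row units: -0.0046 m is -0.0736, 0.0015 m is 0.024, 0.1 rad / 6.2832 = 0.0159.

shift_gripper(
  ticks=[-0.0736, 0.024, 0, 0.0159, 0, -0.0736, 0.024, 0, 0.0159, 0, -0.0736, 0.024, 0, 0.0159, 0],
)

```text
clock: 5.78
ee_pos: [0.4546, -0.227, 0.084]
tcp_rot: [-1.02, -2.968, -0.002]
force: [-2.3, 2.4, 2.6]
opening: -0.001
grip_force: 1.5
```

shift_gripper(
  ticks=[-0.0736, 0.024, 0, 0.0159, 0, -0.0736, 0.024, 0, 0.0159, 0, 0, 0, 0, 0, 0],
)

```text
clock: 6.15
ee_pos: [0.4651, -0.232, 0.0844]
tcp_rot: [1.307, 2.856, -0.0]
force: [-0.4, 0.0, 0.1]
opening: 0.001
grip_force: 0.0
```

Run:
```python
from h import *
s=manip.sense();T=Ro.from_rotvec(s['tcp_rot']).as_matrix()
print('axis->tcp in tool',(T.T@(s['ee_pos']-np.array([.444,-.2748,.085]))).round(4),'finger angle',np.degrees(.058-np.arctan2(-T[0,1],T[1,1])))
```

```text
axis->tcp in tool [0.0186 0.044  0.0006] finger angle 52.51383165773491
```

The force dropped to zero, so the lever snapped on. I back off, rise and check.

To row units: -0.06 m is -0.96, -0.04 m is -0.64, -0.18 rad / 6.2832 = -0.0286.

shift_gripper(
  ticks=[0.16, 0, 0, 0, 0, 0, 0, -0.64, 0, 0, 0, 0, -0.96, -0.0286, 0, 0, 0, -0.96, -0.0286, 0, 0, 0, 0, -0.0286, 0, 0, 0, 0, -0.0286, 0, 0, 0, 0, -0.0286, 0, 0, 0, 0, 0, 0],
)

```text
clock: 7.15
ee_pos: [0.4575, -0.2235, 0.2441]
tcp_rot: [0.06, -3.14, -0.001]
force: [0.3, 0.1, -1.4]
opening: 0.0
grip_force: 0.0
```

Run:
```python
from h import *
f=grab_frame('wrist'); cv2.imwrite('pics/w2.png',f['color'][:,:,::-1])
g=grab_frame('scene'); cv2.imwrite('pics/s2.png',cv2.resize(g['color'][150:310,180:350,::-1],None,fx=3.5,fy=3.5))
```

```text
(no output)
```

View pics/w2.png

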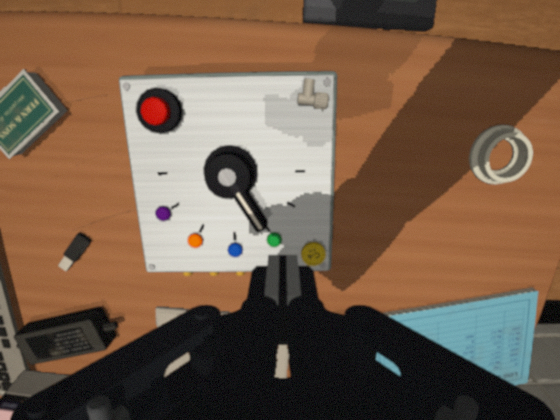

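The lever now points at the green cap at (275,240). The red button is at (155,110), so I re-measure it from this second wrist position.

Run:
```python
from h import *
fs=[grab_frame(n) for n in("wrist","scene","side")]
uv=[blob(fs[0],'red',(130,185,85,135))[0],blob(fs[1],'red',(225,312,198,282))[0],blob(fs[2],'red',(240,308,202,268))[0]]
x,e=tri(fs,uv);print(uv,x.round(4),np.round(e,4),plane(fs[0],uv[0],.071))
s=manip.sense();d=np.array([.3893,-.3382,.071+.017+.015])-s['ee_pos'];print(s['ee_pos'],totool(d).round(4))
```

```text
[array([154.47301136, 110.35795455]), array([267.88333333, 267.51666667]), array([265.        , 255.95180723])] [ 0.39   -0.3381  0.0712] [0.0007 0.0016 0.0019] [ 0.38924892 -0.33819495  0.071     ]
[ 0.45814098 -0.22403755  0.24419861] [ 0.0731 -0.1115  0.1412]
```

To row units: 0.05 m is 0.8, -0.0372 m is -0.5952.

shift_gripper(
  ticks=[0.3904, -0.5952, 0, 0, 0, 0.3904, -0.5952, 0, 0, 0, 0.3888, -0.5936, 0, 0, 0, 0, 0, 0.8, 0, 0, 0, 0, 0.8, 0, 0, 0, 0, 0.56, 0, 0, 0, 0, 0, 0, 0, 0, 0, 0, 0, 0],
)

```text
clock: 8.4
ee_pos: [0.3904, -0.3393, 0.1106]
tcp_rot: [-0.061, 3.14, -0.002]
force: [0.8, 0.1, 0.2]
opening: -0.001
grip_force: 0.0
```

shift_gripper(
  ticks=[0, 0, 0.192, 0, 0, 0, 0, 0.096, 0, 0, 0, 0, 0, 0, 0],
)

```text
clock: 8.78
ee_pos: [0.3901, -0.3388, 0.0916]
tcp_rot: [-0.062, 3.14, -0.001]
force: [0.7, 0.0, 2.0]
opening: -0.0
grip_force: 0.9
```

Contact shows as 2 N. I keep pressing.

shift_gripper(
  ticks=[0, 0, 0.048, 0, 0, 0, 0, 0, 0, 0],
)

```text
clock: 9.02
ee_pos: [0.3901, -0.3388, 0.0887]
tcp_rot: [-0.062, 3.14, -0.001]
force: [0.4, 0.3, 4.1]
opening: 0.0
grip_force: 1.7
```

shift_gripper(
  ticks=[0, 0, 0.032, 0, 0, 0, 0, 0, 0, 0],
)

```text
clock: 9.28
ee_pos: [0.3901, -0.3389, 0.0879]
tcp_rot: [-0.062, 3.14, -0.001]
force: [-1.9, 1.9, 11.8]
opening: -0.001
grip_force: 5.8
```

shift_gripper(
  ticks=[0, 0, 0.032, 0, 0, 0, 0, 0, 0, 0],
)

```text
clock: 9.52
ee_pos: [0.3902, -0.339, 0.0876]
tcp_rot: [-0.062, 3.14, -0.002]
force: [-5.2, 4.6, 23.4]
opening: 0.0
grip_force: 11.8
```

The force rose stiffly above 4 N, so the button has bottomed. Release and check.

To row units: -0.06 m is -0.96, -0.05 m is -0.8.

shift_gripper(
  ticks=[0, 0, -0.16, 0, 0, 0, 0, -0.8, 0, 0, 0, 0, -0.96, 0, 0, 0, 0, -0.48, 0, 0, 0, 0, 0, 0, 0, 0, 0, 0, 0, 0],
)

```text
clock: 10.28
ee_pos: [0.3889, -0.3377, 0.2329]
tcp_rot: [0.061, -3.139, -0.003]
force: [-0.6, 0.2, -0.7]
opening: -0.001
grip_force: 0.0
```

Run:
```python
from h import *
f=grab_frame('wrist');g=grab_frame('scene')
cv2.imwrite('pics/end.png',np.hstack([cv2.resize(f['color'],(400,300)),cv2.resize(g['color'][180:300,180:340],(400,300))])[:,:,::-1])
```

```text
(no output)
```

View pics/end.png

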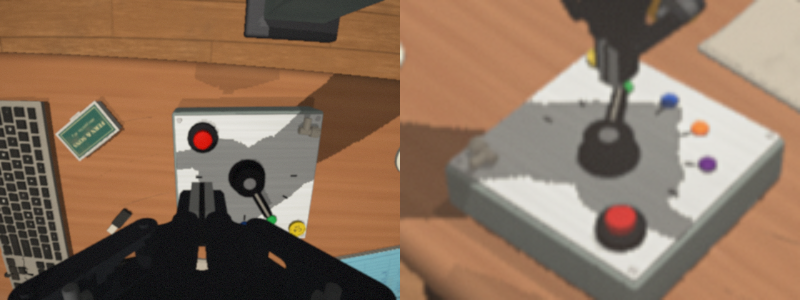

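The left (wrist) half shows the lever at the green cap, (271,219). In the right (scene) half the red button is up at (620,218), and the arm is clear. Handing in.

```bash
python3 -c "
from station import manip, grab_frame
print(manip.close_job())"
```

```text
the job is handed in; nothing more can be done
None
```

The lever was pushed two clicks, from position 1 to the green cap at position 3; the red button was then pressed fully down and came back up, and the job was handed in at about 10 s; the hand-in returned no verdict.

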